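# Seat and lock a lathe headstock's handwheel

### The job

The handwheel of this lathe headstock only rests on the end of its square spindle. First slide the keeper fork all the way back out from under it; then, without lifting the wheel off, turn it on the spindle until the square lets it drop fully home. Then push the keeper all the way in again over the wheel's hub flange, and last throw the lock lever fully over; leave the other things on the bench alone.

Things in the scene. Friction and masses are not known exactly. Their poses are not given: they have to be found in the camera images.
- headstock: Cream lathe headstock standing on end, fixed: a block 90 mm high, foot from x -95 to +95 and y -250 to +185 mm of this frame (body above the foot 5 to 10 mm smaller). Origin on the bench, z up, x away from the robot. Spindle axis at x 0, y +50 mm; the keeper slides along y; the lever stands at x 0, y -210 mm.
- spindle: Upright steel spindle end on the headstock, fixed, not turning: collar 52 mm across, 4 mm high; on it a square 20 x 20 mm, 18 mm high (sides along this frame's x and y axes); on that a round pilot 18 mm across, 20 mm high. Origin: on the axis, at the headstock's top (90 mm above the bench).
- seat (a point): Point on the spindle axis on the collar's top face, 94 mm above the bench: the wheel's underside rests here when it is fully home.
- handwheel: Loose metal handwheel, 0.35 to 0.6 kg, lying flat over the spindle. Origin: on its axis, at the hub's underside; z up, x towards its handle. Hub 40 mm across, 44 mm high, with a square 21 x 21 mm through bore (sides along x and y); foot flange 58 mm across, 6 mm high; disc 120 mm across from 20 to 28 mm above the origin. At the start it rests 18 mm too high on the spindle's square.
- wheel_handle (a point): Centre of the top of the wheel's upright black handle, 18 mm across, 46 mm from the wheel's axis, 68 mm above the wheel's origin (it stands 40 mm above the disc). About 1 N here turns the wheel, either way.
- wheel_hub (a point): Centre of the hub's top face. The wheel starts threaded over the pilot, at least 0.35 rad out of line with the square. Where the squares line up (every quarter turn, within about 0.05 rad) it drops 18 mm by its weight, if the keeper is back, and then cannot turn any more. When home the pilot's end lies 6 mm below this point.
- keeper (a joint): Slide (m) of the steel keeper, a flat fork 74 mm wide lying 12.5 to 18.5 mm above the headstock's top. 0 = fully in, its prongs (46 mm apart) astride the spindle; 0.04 = fully back, towards the headstock's -y, clear of the flange. Starts near 0, under the wheel, which it keeps from dropping. About 3 N moves it; it stays where left. With the wheel home it slides in over the flange.
- keeper_knob (a point): Centre of the top of the keeper's upright round steel knob, 16 mm across and 32 mm high, 103 mm from the spindle axis towards the headstock's -y when fully in (143 mm when fully back).
- locklever (a joint): Angle (rad) of the lock lever, which hinges about the headstock's y axis, 112 mm above the bench, and stays where it is left. 0 (start, up to 0.15) = leaning 0.5 rad to the headstock's -x; 1.0 = fully thrown, leaning 0.5 rad to +x. About 1 N at the ball moves it. Its block is 70 x 50 mm and 25 mm high.
- locklever_tip (a point): Centre of the black ball, 26 mm across, at the lever's end, 60 mm from its hinge.
- bowl: Turned wooden bowl, 110 mm across, 50 mm high, origin under its centre: not to be disturbed.
- finial: Dark turned wooden finial, 52 mm across the foot, 92 mm high, origin under its centre: not to be disturbed.
- spanner: Flat steel spanner lying on the bench: not to be disturbed.

How it is judged:
By the outcome, as a careful person would: the job done as asked, in the order asked, and still so for the second after the job is handed in, with the robot touching nothing.
It also fails if it takes over 61 s, if anything falls off the work surface, if the arm or the gripper's body presses on something with over 40 N, if the wrist force passes 120 N, or if a joint passes its speed limit or range.

### The arm

A 6-joint arm with a two-finger parallel gripper is mounted at the origin on the work surface. World frame = base frame: x ahead of the robot, y to its left, z up, the work surface at z = 0. Lengths are in mm, angles in rad, forces in N, time in s.
With the tool pointing down it reaches from about 350 to 875 mm from the base axis. Payload 4.2 kg.
Tool frame: the origin (TCP) lies at the very end of the fingers, on their centre line; the grasp point (between the pads) lies 19 mm behind it; z points along the fingers, y is the direction in which the jaws open and shut (so a half turn about z gives the same grasp; the last joint's range is limited). The gripper opens to 85 mm and grips with 20 to 120 N. Pads are 22 mm wide; open, the fingers measure 114 mm over their backs; the gripper's body (76 mm by 85 mm) begins 54 mm behind the grasp point. The pads swing forward as they close: fully open they stand 13 mm farther back than shut.
Start: joints at [1.368, 0.385, 0.008, 0, -1.194, -0.259], TCP at [278.441, 559.526, 231.312] pointing down, gripper open.
Joint ranges: [-3.14, 3.14], [-1.21, 2.06], [-1.07, 1.41], [-3.16, 2.05], [-2.99, -0.16], [-3.1, 3.1]. Speed limits (rad/s): [2.79, 2.79, 3.14, 3.14, 3.14, 3.14].

### API

Orientations are given as a unit quaternion [x, y, z, w].
In Python, from bench import telemetry, eyes, arm gives the robot as it stands. The module is installed in compiled form; this text tells all that it offers.
- The arm moves only by the tool move_arm, never from a script. Its argument "deltas" is text: rows parted by semicolons, each of 6 numbers parted by spaces: the shift along the tool's x, y, z in cm, then the turn, a rotation vector about the tool's x, y, z in rad. A call has 1 to 12 rows; each row shifts and turns the commanded pose from where the row before left it, along the tool's axes as they then stand; what a row does not reach is not made up. A row lasts 1/8 s, in which the tool goes at most 62.5 mm and 10.7 degrees, less where a joint would pass 70% of its speed; a pose out of reach is approached as far as the arm can. A call is refused whole if a number of a shift passes 6.25 or a number of a turn 0.188, either way. A call with a gripper value outside its range is refused whole. "grip" is the finger opening in cm, from 0 to 8.54, set as the call begins (left out, the last holds). The fingers move at their own pace and stop on an object; the grip force is fixed at half the most. Time passes only in rows, so rows that do not move let the fingers close. It gives the time, the measured TCP pose, the force and the opening at its end, in the units of the state.
- telemetry.read_state(): the state, without advancing time (a new reading comes with each control period).
- eyes.get_image(name): name is "side" or "top"; returns a dict with "pixels" (400x640x3 uint8, blue, green, red), "range_z" (400x640 float32, mm along the optical axis (not along the pixel's ray), 0 where there is no reading), "fx", "fy", "cx", "cy" (pixels), "origin" and "orientation" of the camera in the world. Camera axes: x right, y up, looking along -z (the intrinsics and any distortion apply to the point x, -y, -z); pixel columns grow to the right and rows downward; lengths in mm; the calibration is good to about 2 mm. A picture is of the moment at which its call begins.
- arm.job_done(): hands the job in, once; it reports no verdict.
Trained networks look in a picture, given as the dict that the camera call returned (one of the last four; its "shot" number tells which), for a name from the list of things; names that differ only in an ending like _2 or _b are one class to them, and where a whole thing is asked for, a point or a joint stands for the part that bears it (a point fixed in the world has none). Each returns a list of dicts, best first, with "p" (0 to 1); they miss things now and then, are a little off and sometimes report something else, mostly with a low value. They report only what shows in the picture. A call takes as long as a camera call.
- eyes.boxes_of(picture, name): "point" ([x, y, z] in mm, in world coordinates, good to about 4 mm: the middle of the surface that is visible of it).
The state is a dict: "clock": time; "joints": joint angles; "joint_vel": joint speeds; "joint_efforts": joint torques, N m; "position": TCP position; "ee_rot": TCP orientation; "contact_force": force on the tool from outside, world axes, zero at the start; "wrist_torque": the same for the moment, N m; "gripper_width": finger opening in mm.
Only numpy, scipy, OpenCV 4.12 (cv2) and the standard library are available. Lean on these libraries where they do the work, as an engineer would, in place of code of your own. Each camera call takes 0.05 s, during which the arm holds its last target.

## Working session

There is one attempt and no reset: what is moved stays moved. The work goes in short steps, Python scripts to look and compute and a tool call to move; the robot and the scene stay as the last step left them, time stands still between calls to the robot, and variables do not carry over. Pictures are saved under pics/ and viewed, and the job is handed in when it is done.

Besides the shell and the picture viewer there is one more tool, called after "Emit:" as a command line: name --argument value ..., lists and objects as JSON in quotes. move_arm: Moves the arm, as the interface text tells. Its arguments: {"type":"object","properties":{"deltas":{"type":"string"},"grip":{"type":"number"}},"required":["deltas"]}

```bash
mkdir -p pics
cat > h.py <<'E'
import numpy as np, cv2
from scipy.spatial.transform import Rotation as R
from bench import telemetry, eyes, arm
def w2p(im,p):
    q=R.from_quat(im["orientation"]).inv().apply(np.array(p)-im["origin"])
    return im["cx"]+im["fx"]*q[0]/-q[2], im["cy"]+im["fy"]*(-q[1])/-q[2]
def cloud(im):
    z=im["range_z"]; v,u=np.mgrid[0:z.shape[0],0:z.shape[1]]
    P=np.stack([(u-im["cx"])/im["fx"]*z,-(v-im["cy"])/im["fy"]*z,-z],-1)
    W=R.from_quat(im["orientation"]).apply(P.reshape(-1,3))+im["origin"]
    W=W.reshape(P.shape); W[z<=0]=np.nan
    return W
E
python3 - <<'E'
from h import *
for n in ["side","top"]:
    im=eyes.get_image(n); cv2.imwrite(f"pics/{n}0.png",im["pixels"])
    np.savez(f"{n}0.npz",**{k:im[k] for k in im})
    print(n,[k for k in im],im["origin"],im["orientation"],im["fx"],im["cx"],im["cy"])
    for t in ["headstock","spindle","handwheel","wheel_handle","wheel_hub","keeper","keeper_knob","locklever","locklever_tip","bowl","finial","spanner"]:
        print(t,[(np.round(d["point"]),round(d["p"],2)) for d in eyes.boxes_of(im,t)[:2]])
s=telemetry.read_state();print(s)
E
```

```text
side ['pixels', 'range_z', 'fx', 'fy', 'cx', 'cy', 'origin', 'orientation', 'shot'] [  258.07299886 -1362.95723925  1116.56714362] [ 0.45954478 -0.03622969 -0.07799663  0.88398107] 514.5097163496318 311.1496032253859 198.33837982209766
headstock [(array([526., -93.,  89.]), 0.95)]
spindle [(array([529.,  90.,  95.]), 0.44)]
handwheel [(array([515.,  99., 138.]), 0.61)]
wheel_handle [(array([523.,  95., 135.]), 0.66), (array([ 537., -158.,  168.]), 0.41)]
wheel_hub [(array([523.,  94., 141.]), 0.7)]
keeper [(array([537.,   9., 106.]), 0.81), (array([525.,  97., 136.]), 0.7)]
keeper_knob [(array([532.,  11., 110.]), 0.76)]
locklever []
locklever_tip []
bowl [(array([550., 476.,  35.]), 0.78)]
finial [(array([388., 359.,  41.]), 0.58)]
spanner [(array([ 571., -440.,    5.]), 0.59)]
top ['pixels', 'range_z', 'fx', 'fy', 'cx', 'cy', 'origin', 'orientation', 'shot'] [ 290.38121414   14.03982352 1373.05617258] [ 0.05808618 -0.06304788 -0.70075475  0.70823283] 450.23355881294975 324.66230592597884 200.06355424462652
headstock [(array([515.,  -8.,  88.]), 0.65)]
spindle []
handwheel [(array([
[... 406 characters left out ...]
5)]
{'clock': 1.3, 'joints': array([ 1.36762672e+00,  3.84690559e-01,  7.90228850e-03,  1.72706634e-05,
       -1.19400125e+00, -2.58606397e-01]), 'joint_vel': array([-0.00080032, -0.000585  ,  0.00063897, -0.00089138, -0.00029628,
        0.00080465]), 'joint_efforts': array([-2.71827030e-04, -3.92091429e+01,  1.88612455e+01,  4.19049293e+00,
       -3.38074351e-04, -2.80366578e-06]), 'position': array([278.43134226, 559.53369032, 231.32124464]), 'ee_rot': array([ 9.73464294e-01, -2.28838958e-01,  7.93222208e-06, -3.62214279e-06]), 'contact_force': array([-0.08352982, -0.32942836,  0.1322232 ]), 'wrist_torque': array([0.02176999, 0.01571803, 0.03585657]), 'gripper_width': 85.41692329918672}
```

View pics/side0.png

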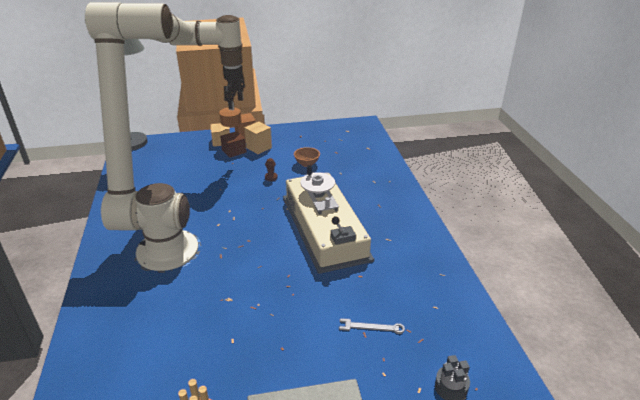

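View pics/top0.png

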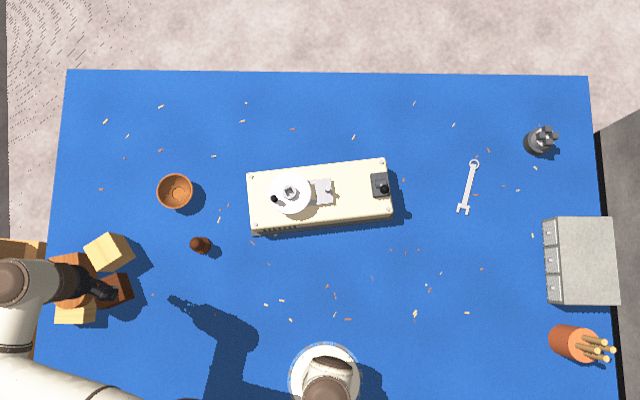

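Run:
```python
from h import *
W={}
for n in ["side","top"]:
    im=dict(np.load(f"{n}0.npz")); w=cloud(im); P=w.reshape(-1,3); P=P[~np.isnan(P[:,0])]
    near=(abs(P[:,0]-530)<170)&(P[:,1]>-230)&(P[:,1]<300)
    Q=P[near]
    print(n,np.histogram(Q[:,2],bins=range(0,210,5))[0])
    m=(abs(Q[:,2]-90)<4); r=cv2.minAreaRect(Q[m][:,:2].astype(np.float32)); print("headtop rect",r, np.median(Q[m][:,2]))
    W=w
    b=im["pixels"]
    crop=b[60:330,200:520]
    cv2.imwrite(f"pics/{n}0z.png",cv2.resize(crop,None,fx=2.4,fy=2.2))
    ws=Q[Q[:,2]>125]; 
    for lo,hi in [(128,142),(142,160),(160,190)]:
        k=Q[(Q[:,2]>lo)&(Q[:,2]<hi)]
        if len(k): print(lo,hi,len(k),k.min(0).round(),k.max(0).round())
```

```text
side [1963  352  360  100   84   91  109   90   95   92  108   97   93  105
  100  116  166 1136 1072  126   77  199  166  106   40   18   35  242
  223   34   37   38   20   12   24   28    8    0    0    0    0]
headtop rect ((537.1146850585938, 18.93701171875), (169.40855407714844, 419.1047058105469), 7.269259452819824) 89.89938132438135
128 142 425 [ 469. -164.  128.] [588. 160. 142.]
142 160 191 [ 468. -166.  142.] [583. 155. 160.]
160 190 92 [ 497. -174.  160.] [545. 155. 182.]
top [4255  555  333   81   18   28   20   23   32   32   22   29   29   34
   37   50  310 2697 2563  165   50  327  265  140   38   30   55  621
  567   39   34   75    7    8   30   54   14    0    0    0    0]
headtop rect ((533.0158081054688, 23.91448974609375), (168.940673828125, 412.4213562011719), 7.51725959777832) 89.95313756317705
128 142 1045 [ 464. -158.  128.] [584. 165. 142.]
142 160 354 [ 466. -153.  142.] [580. 164. 160.]
160 190 113 [ 494. -166.  160.] [543. 154. 184.]
```

Run:
```python
from h import *
a=np.deg2rad(7.4); ex=np.array([np.cos(a),np.sin(a)]); ey=np.array([-ex[1],ex[0]])
for n in ["side","top"]:
    im=dict(np.load(f"{n}0.npz")); w=cloud(im); P=w.reshape(-1,3); P=P[~np.isnan(P[:,0])]
    C=np.array([524.4,103.3])
    d=np.hypot(*(P[:,:2]-C).T)
    k=P[(d<75)&(abs(P[:,2]-140)<3)]; c,r=cv2.minEnclosingCircle(k[:,:2].astype(np.float32)); print(n,"disc",c,r,len(k),np.median(k[:,2]))
    k=P[(d<75)&(P[:,2]>164)]; print("handle",len(k),k.mean(0),k.min(0),k.max(0))
    k=P[(d<75)&(P[:,2]>176)]; print("handletop",len(k),k.mean(0))
    k=P[(d<30)&(abs(P[:,2]-156)<3)]; print("hubtop",len(k),k.mean(0))
    K=np.array([537.7,1.1]); dk=np.hypot(*(P[:,:2]-K).T)
    k=P[(dk<30)&(P[:,2]>115)]; print("knob",len(k),k.mean(0),k.min(0),k.max(0)); k=k[k[:,2]>k[:,2].max()-4];print(len(k),k.mean(0))
    L=np.array([558,-154.6]); dl=np.hypot(*(P[:,:2]-L).T)
    k=P[(dl<50)&(P[:,2]>155)]; print("ball",len(k),k.mean(0),k.min(0),k.max(0))
    # sphere fit
    A=np.c_[2*k,np.ones(len(k))]; s=np.linalg.lstsq(A,(k**2).sum(1),rcond=None)[0]; print("sphere",s[:3],np.sqrt(s[3]+s[:3]@s[:3]))
    x,y=map(int,w2p(im,[535,0,110])); c=im["pixels"][y-65:y+65,x-90:x+90]
    cv2.imwrite(f"pics/{n}0c.png",cv2.resize(c,None,fx=4.4,fy=4.4,interpolation=cv2.INTER_CUBIC))
```

```text
side disc (527.6043090820312, 100.63838195800781) 62.674930572509766 341 140.02872868267252
handle 25 [503.85839335 140.37708295 175.55517317] [497.24756058 133.42790899 164.9192714 ] [511.7079162  154.96141833 181.54325488]
handletop 13 [505.10956615 140.96753469 179.73698408]
hubtop 48 [527.06010177 101.49517213 155.38421406]
knob 32 [540.60663813  -7.1187079  132.5570085 ] [535.15706529 -15.82383685 118.23059608] [548.01231862   6.00412281 143.65101078]
8 [541.11183692  -7.22947989 141.66852663]
ball 58 [ 533.63482043 -163.12871276  171.82218729] [ 523.47060911 -173.70375375  158.56891198] [ 545.41974913 -147.11540072  180.93097389]
sphere [ 534.28992854 -160.36499581  169.5234956 ] 10.81834818803152
top disc (523.5713500976562, 105.44696044921875) 59.90764617919922 930 139.981917215095
handle 39 [501.09196574 145.468701   178.35754054] [493.69446553 137.66445783 167.78037446] [509.95981845 154.24202339 183.20339864]
handletop 30 [502.16915444 145.50226385 179.93328701]
hubtop 81 [523.38461683 105.5754621  156.16242058]
knob 37 [ 5.35520393e+02 -3.01172976e-01  1.35225568e+02] [508.53994674  -8.61647945 115.03412744] [548.90872399   8.56539918 144.10706069]
12 [536.66462388  -0.91062273 142.23162935]
ball 69 [ 529.67604627 -154.09344292  174.51671068] [ 518.35919569 -166.11919457  161.05096295] [ 542.9308731  -143.50164993  184.0213521 ]
sphere [ 530.39983694 -154.97084389  168.73500511] 11.379162292818094
```

```bash
cd pics; python3 -c "
import cv2,numpy as np
a=cv2.imread('top0c.png')
cv2.imwrite('t.png',a)"
```

```text
(no output)
```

View pics/top0c.png

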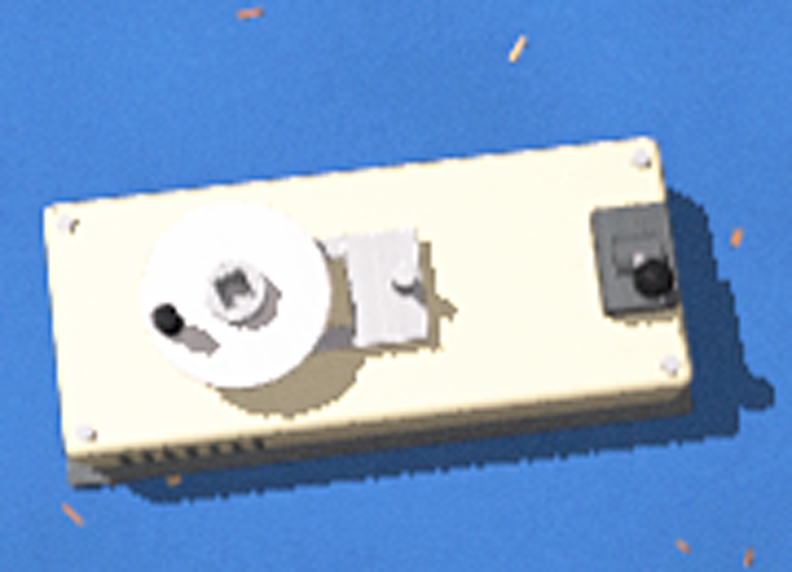

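View pics/side0c.png

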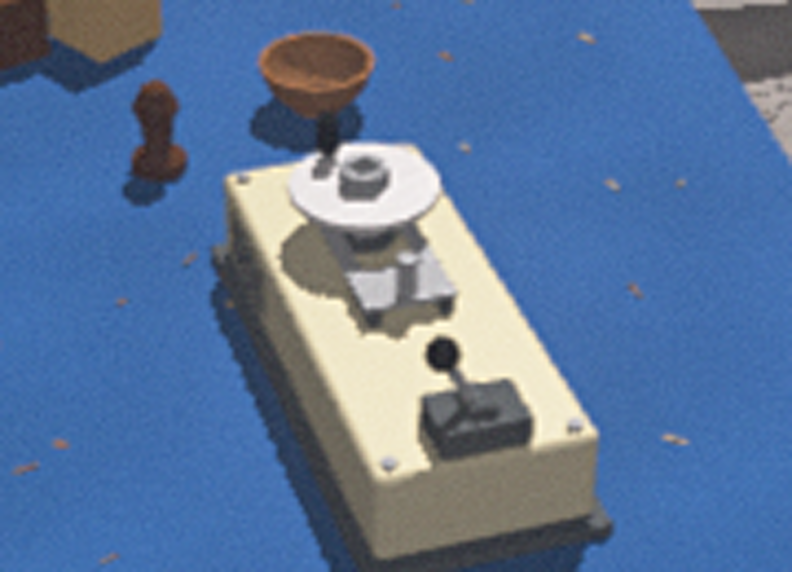

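```bash
cat >> h.py <<'E'
def to(goal,yaw=None,s=None):
    """delta in current tool axes (cm) to reach world goal; and rz to have tool x at yaw deg"""
    s=s or telemetry.read_state(); r=R.from_quat(s["ee_rot"])
    d=r.inv().apply(np.array(goal)-s["position"])/10
    x=r.apply([1,0,0]); cur=np.degrees(np.arctan2(x[1],x[0]))
    print("clock",round(s["clock"],2),"pos",s["position"].round(1),"F",s["contact_force"].round(1),"w",round(s["gripper_width"],1),"yaw",cur.round(2),"tilt",r.apply([0,0,1]).round(3))
    print("delta cm",d.round(2), "dist",np.linalg.norm(d).round(2), "rz",None if yaw is None else round(-np.radians((yaw-cur+180)%360-180),3))
E
python3 -c "
from h import *
to([538.5,-2,200],-82.6)"
```

```text
clock 1.3 pos [278.4 559.5 231.3] F [-0.1 -0.3  0.1] w 85.4 yaw -26.46 tilt [ 0.  0. -1.]
delta cm [48.3  38.69  3.13] dist 61.96 rz 0.98
```

Emit:
move_arm --deltas "0 0 0 0 0 0.1635;0 0 0 0 0 0.1635;0 0 0 0 0 0.1635;0 0 0 0 0 0.1635;0 0 0 0 0 0.1635;0 0 0 0 0 0.1635"

```text
clock: 2.05
position: [278.5, 559.5, 231.3]
ee_rot: [0.749, -0.662, 0.0, 0.0]
contact_force: [0.3, 0.7, 0.1]
gripper_width: 85.2
```

```bash
python3 -c "
from h import *
to([538.5,-2,200],-82.6)"
```

```text
clock 2.05 pos [278.5 559.5 231.3] F [0.3 0.7 0.1] w 85.2 yaw -82.97 tilt [-0. -0. -1.]
delta cm [ 58.91 -18.94   3.13] dist 61.96 rz -0.007
```

Emit:
move_arm --deltas "4.91 -1.58 0 0 0 0;4.91 -1.58 0 0 0 0;4.91 -1.58 0 0 0 0;4.91 -1.58 0 0 0 0;4.91 -1.58 0 0 0 0;4.91 -1.58 0 0 0 0;4.91 -1.58 0 0 0 0;4.91 -1.58 0 0 0 0;4.91 -1.58 0 0 0 0;4.91 -1.58 0 0 0 0;4.91 -1.58 0 0 0 0;4.91 -1.58 0 0 0 -0.007"

```text
clock: 3.55
position: [542.3, -2.2, 231.6]
ee_rot: [0.753, -0.658, 0.0, -0.0]
contact_force: [1.0, 0.7, -0.9]
gripper_width: 85.5
```

```bash
python3 -c "
from h import *
to([538.5,-2,113],-82.6)"
```

```text
clock 3.55 pos [542.3  -2.2 231.6] F [ 1.   0.7 -0.9] w 85.5 yaw -82.25 tilt [ 0.001  0.    -1.   ]
delta cm [-0.08  0.39 11.86] dist 11.87 rz 0.006
```

Emit:
move_arm --deltas "0 0.3 4 0 0 0;0 0 4 0 0 0;0 0 2 0 0 0;0 0 0 0 0 0;0 0 0 0 0 0"

```text
clock: 4.18
position: [539.6, -0.9, 132.5]
ee_rot: [0.753, -0.658, 0.001, -0.001]
contact_force: [-0.2, 0.9, 0.5]
gripper_width: 85.3
```

Run:
```python
from h import *
to([538.5,-2,113],-82.6)
im=eyes.get_image("side")
x,y=map(int,w2p(im,[535,0,110])); c=im["pixels"][y-65:y+65,x-90:x+90]
cv2.imwrite("pics/s1.png",cv2.resize(c,None,fx=4.4,fy=4.4,interpolation=cv2.INTER_CUBIC))
```

```text
clock 4.17 pos [539.6  -0.9 132.5] F [-0.2  0.9  0.5] w 85.3 yaw -82.24 tilt [ 0.002  0.    -1.   ]
delta cm [0.1  0.13 1.95] dist 1.95 rz 0.006
```

View pics/s1.png

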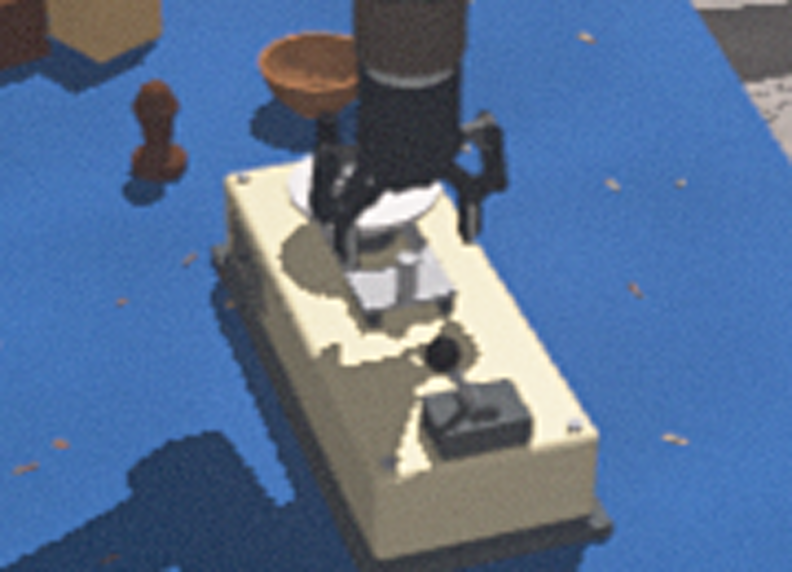

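Emit:
move_arm --deltas "0.3 0.05 1 0 0 0;0 0 0.95 0 0 0;0 0 0 0 0 0"

```text
clock: 4.6
position: [537.9, -4.3, 110.8]
ee_rot: [0.753, -0.658, -0.001, 0.001]
contact_force: [-0.2, -0.9, -0.6]
gripper_width: 85.5
```

Emit:
move_arm --deltas "0 0 0 0 0 0;0 0 0 0 0 0;0 0 0 0 0 0;0 0 0 0 0 0;0 0 0 0 0 0;0 0 0 0 0 0" --grip 1

```text
clock: 5.35
position: [540.0, -3.8, 112.3]
ee_rot: [0.753, -0.658, 0.001, -0.001]
contact_force: [3.8, -0.3, -1.7]
gripper_width: 14.3
```

Emit:
move_arm --deltas "0.5 0 0 0 0 0;0.7 0 0 0 0 0;0.7 0 0 0 0 0;0.7 0 0 0 0 0;0.5 0 0 0 0 0;0.3 0 0 0 0 0;0 0 0 0 0 0"

```text
clock: 6.22
position: [544.3, -37.8, 112.3]
ee_rot: [0.753, -0.658, 0.001, -0.001]
contact_force: [4.9, 1.2, -0.2]
gripper_width: 14.4
```

Emit:
move_arm --deltas "0.2 0 0 0 0 0;0.2 0 0 0 0 0;0.1 0 0 0 0 0;0 0 0 0 0 0"

```text
clock: 6.72
position: [544.5, -39.2, 112.2]
ee_rot: [0.753, -0.658, -0.001, -0.003]
contact_force: [0.1, 16.1, 2.7]
gripper_width: 14.0
```

Emit:
move_arm --deltas "0 0 0 0 0 0;0 0 0 0 0 0;0 0 0 0 0 0;0 0 0 0 0 0" --grip 6

```text
clock: 7.22
position: [543.4, -43.3, 111.6]
ee_rot: [0.753, -0.658, -0.0, 0.0]
contact_force: [-0.3, 0.0, -0.6]
gripper_width: 59.8
```

Emit:
move_arm --deltas "0 0 -3 0 0 0;0 0 -4 0 0 0;0 0 -4 0 0 0;0 0 0 0 0 0" --grip 3.6

```text
clock: 7.72
position: [545.7, -42.9, 225.6]
ee_rot: [0.753, -0.658, 0.003, -0.003]
contact_force: [0.1, -0.1, -0.6]
gripper_width: 35.8
```

Run:
```python
from h import *
a=np.deg2rad(118.5-0); c=np.array([525.4,103.2]); g=c+46*np.array([np.cos(a),np.sin(a)])
print(g); to([*g,223],-61.5)
for n in ["top","side"]:
    im=eyes.get_image(n); P=cloud(im).reshape(-1,3); P=P[~np.isnan(P[:,0])]
    d=np.hypot(*(P[:,:2]-c).T); k=P[(d<65)&(P[:,2]>174)&(P[:,2]<186)]
    print(n,len(k),k.mean(0) if len(k) else 0, [ (q["point"].round(1) if hasattr(q["point"],"round") else q["point"],q["p"]) for q in eyes.boxes_of(im,"keeper_knob")[:1]])
    x,y=map(int,w2p(im,[535,0,110])); cc=im["pixels"][y-65:y+65,x-90:x+90]
    cv2.imwrite(f"pics/{n}2.png",cv2.resize(cc,None,fx=4.4,fy=4.4,interpolation=cv2.INTER_CUBIC))
```

```text
[503.45069703 143.62558718]
clock 7.72 pos [545.7 -42.9 225.6] F [ 0.1 -0.1 -0.6] w 35.8 yaw -82.26 tilt [ 0.008  0.001 -1.   ]
delta cm [-19.05   1.68   0.24] dist 19.13 rz -0.362
top 0 0 [([531.6, -4.3, 108.4], 0.7)]
side 14 [504.13948946 141.46195629 178.87395081] [([538.9, -22.0, 113.3], 0.84)]
```

View pics/side2.png

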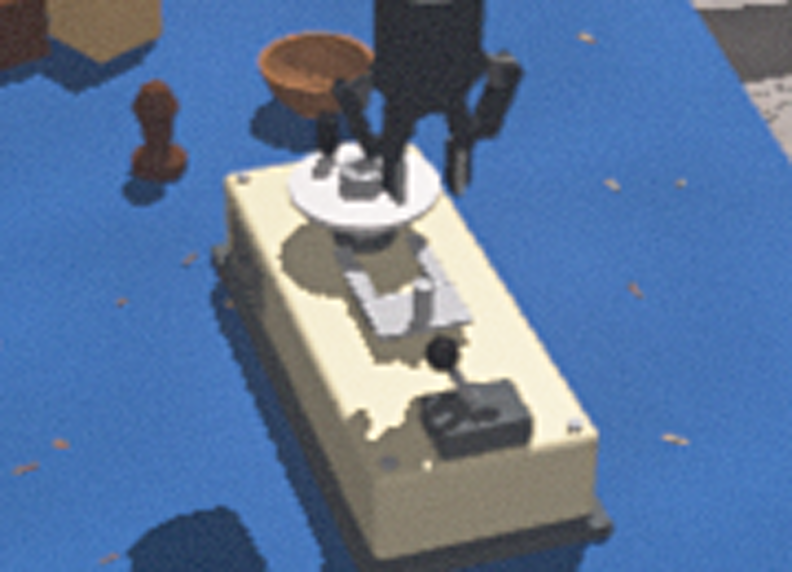

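Emit:
move_arm --deltas "-4.8 0.42 0 0 0 0;-4.8 0.42 0 0 0 0;-4.8 0.42 0 0 0 0;-4.65 0.42 0 0 0 0;0 0 0 0 0 -0.181;0 0 0 0 0 -0.181;0 0 0 0 0 0"

```text
clock: 8.8
position: [501.1, 143.6, 220.6]
ee_rot: [0.859, -0.512, -0.001, 0.001]
contact_force: [-0.6, -0.5, -0.1]
gripper_width: 36.5
```

Run:
```python
from h import *
to([503.5,143.6,187],-61.5)
```

```text
clock 8.8 pos [501.1 143.6 220.6] F [-0.6 -0.5 -0.1] w 36.5 yaw -61.63 tilt [-0.002 -0.001 -1.   ]
delta cm [ 0.12 -0.22  3.36] dist 3.37 rz -0.002
```

Emit:
move_arm --deltas "0.1 -0.2 2 0 0 0;0 0 1.3 0 0 0;0 0 0 0 0 0;0 0 0 0 0 0"

```text
clock: 9.3
position: [504.2, 143.8, 189.2]
ee_rot: [0.859, -0.512, 0.0, -0.0]
contact_force: [0.0, 0.0, 0.8]
gripper_width: 35.7
```

Run:
```python
from h import *
to([503.5,143.6,147],-61.5)
for n in ["top","side"]:
    im=eyes.get_image(n)
    x,y=map(int,w2p(im,[515,120,150])); cc=im["pixels"][y-40:y+40,x-60:x+60]
    cv2.imwrite(f"pics/{n}3.png",cv2.resize(cc,None,fx=6,fy=6,interpolation=cv2.INTER_CUBIC))
```

```text
clock 9.3 pos [504.2 143.8 189.2] F [0.  0.  0.8] w 35.7 yaw -61.56 tilt [ 0.001 -0.    -1.   ]
delta cm [-0.01  0.07  4.22] dist 4.22 rz -0.001
```

View pics/side3.png

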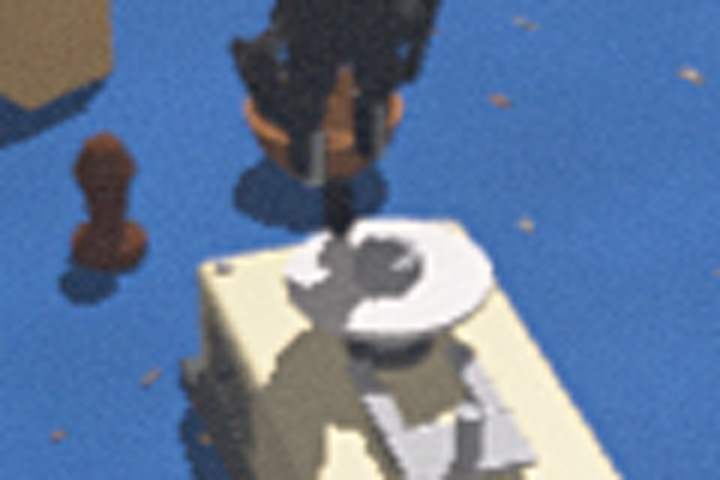

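View pics/top3.png

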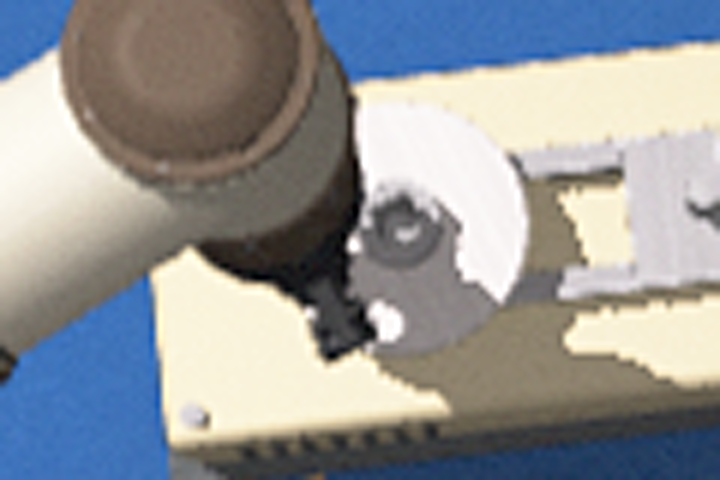

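Emit:
move_arm --deltas "0 0 1 0 0 0;0 0 1.2 0 0 0;0 0 1.2 0 0 0;0 0 0.7 0 0 0;0 0 0 0 0 0;0 0 0 0 0 0"

```text
clock: 10.15
position: [504.1, 144.0, 148.1]
ee_rot: [0.859, -0.511, 0.0, -0.0]
contact_force: [0.4, -0.9, -0.4]
gripper_width: 36.0
```

Run:
```python
from h import *
to([503.5,143.6,147],-61.5)
```

```text
clock 10.15 pos [504.1 144.  148.1] F [ 0.4 -0.9 -0.4] w 36.0 yaw -61.52 tilt [ 0.001  0.    -1.   ]
delta cm [0.   0.07 0.11] dist 0.13 rz -0.0
```

Emit:
move_arm --deltas "0 0 0 0 0 0;0 0 0 0 0 0;0 -0.18 0 0 0 0.04;0 -0.18 0 0 0 0.04;0 -0.18 0 0 0 0.04;0 -0.18 0 0 0 0.04;0 -0.18 0 0 0 0.04;0 -0.18 0 0 0 0.04" --grip 2.2

```text
clock: 11.15
position: [513.6, 148.0, 148.0]
ee_rot: [0.791, -0.611, -0.0, 0.0]
contact_force: [-1.6, 0.1, 0.4]
gripper_width: 22.3
```

Run:
```python
from h import *
a=np.deg2rad(97.4); c=np.array([525.4,103.2]); g=c+46*np.array([np.cos(a),np.sin(a)])
to([*g,147],-82.6)
p=telemetry.read_state()["position"][:2]-c; print(np.degrees(np.arctan2(p[1],p[0])),np.hypot(*p))
```

```text
clock 11.15 pos [513.6 148.  148. ] F [-1.6  0.1  0.4] w 22.3 yaw -75.35 tilt [-0. -0. -1.]
delta cm [ 0.07 -0.59  0.1 ] dist 0.6 rz 0.126
104.73985686875167 46.297763458241256
```

Emit:
move_arm --deltas "0 -0.14 0 0 0 0.03;0 -0.14 0 0 0 0.03;0 -0.14 0 0 0 0.03;0 -0.14 0 0 0 0.03"

```text
clock: 11.65
position: [519.4, 149.2, 147.8]
ee_rot: [0.753, -0.658, 0.0, -0.0]
contact_force: [-0.2, -0.9, 0.2]
gripper_width: 21.8
```

Emit:
move_arm --deltas "0 -0.1 0 0 0 0.02;0 -0.1 0 0 0 0.02;0 0 0 0 0 0"

```text
clock: 12.02
position: [521.3, 149.4, 147.7]
ee_rot: [0.74, -0.672, 0.0, 0.0]
contact_force: [0.9, -1.0, -1.3]
gripper_width: 21.8
```

```bash
cat > chk.py <<'E'
from h import *
import sys
c=np.array([525.4,103.2])
to([0,0,0],-82.6)
p=telemetry.read_state()["position"][:2]-c; print(np.degrees(np.arctan2(p[1],p[0])),np.hypot(*p))
for n in ["top","side"]:
    im=eyes.get_image(n); P=cloud(im).reshape(-1,3); P=P[~np.isnan(P[:,0])]
    d=np.hypot(*(P[:,:2]-c).T); k=P[(d>22)&(d<58)&(P[:,2]<146)&(P[:,2]>100)]
    print(n,np.histogram(k[:,2],bins=range(100,150,4)))
    x,y=map(int,w2p(im,[525,60,130])); cc=im["pixels"][y-45:y+45,x-60:x+60]
    cv2.imwrite(f"pics/{n}{sys.argv[1]}.png",cv2.resize(cc,None,fx=6,fy=6,interpolation=cv2.INTER_CUBIC))
E
python3 chk.py 4
```

```text
clock 12.03 pos [521.3 149.4 147.7] F [ 0.9 -1.  -1.3] w 21.8 yaw -84.45 tilt [-0. -0. -1.]
delta cm [ 9.83 53.33 14.78] dist 56.2 rz -0.032
95.10377569959304 46.387815008497604
top (array([  3,   1,   3,   1,   0,   0,   0,   0,  68, 383, 354,  41]), array([100, 104, 108, 112, 116, 120, 124, 128, 132, 136, 140, 144, 148]))
side (array([  0,  10,   9,   3,   0,   0,   0,   3,  44, 158, 148,  14]), array([100, 104, 108, 112, 116, 120, 124, 128, 132, 136, 140, 144, 148]))
```

View pics/side4.png

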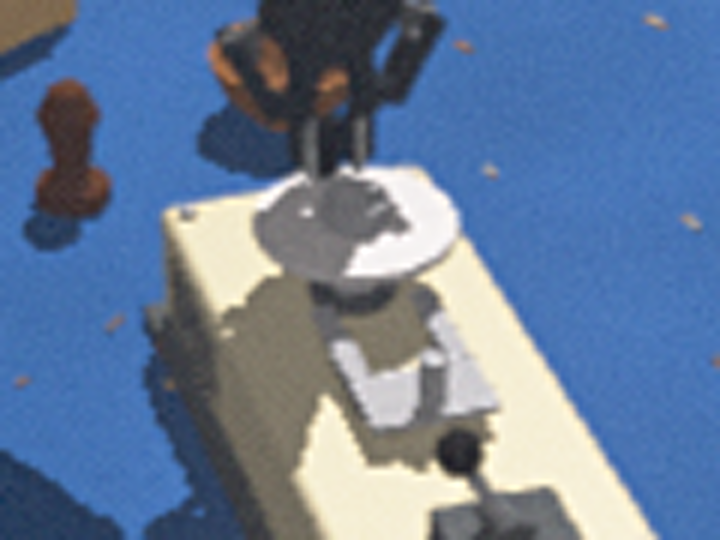

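Emit:
move_arm --deltas "0 -0.08 0 0 0 0.017;0 -0.08 0 0 0 0.017;0 -0.08 0 0 0 0.017;0 0 0 0 0 0"

```text
clock: 12.62
position: [524.0, 149.8, 148.0]
ee_rot: [0.723, -0.691, 0.0, -0.0]
contact_force: [-0.6, -0.8, -0.4]
gripper_width: 21.9
```

```bash
python3 chk.py 5
```

```text
clock 12.62 pos [524.  149.8 148. ] F [-0.6 -0.8 -0.4] w 21.9 yaw -87.37 tilt [ 0.001  0.    -1.   ]
delta cm [12.56 53.05 14.74] dist 56.48 rz -0.083
91.66867697216234 46.61020568037808
top (array([  0,   4,   3,   0,   0,   0,   1,  17, 167, 358, 279,  37]), array([100, 104, 108, 112, 116, 120, 124, 128, 132, 136, 140, 144, 148]))
side (array([  0,  11,   9,   2,   0,   0,   0,   5,  68, 144, 131,  20]), array([100, 104, 108, 112, 116, 120, 124, 128, 132, 136, 140, 144, 148]))
```

```bash
cat > fit.py <<'E'
from h import *
c=np.array([525.4,103.2])
for n in ["top","side"]:
    im=eyes.get_image(n); P=cloud(im).reshape(-1,3); P=P[~np.isnan(P[:,0])]
    d=np.hypot(*(P[:,:2]-c).T); k=P[(d>24)&(d<56)&(P[:,2]<147)&(P[:,2]>104)&(P[:,1]<120)]
    for _ in range(3):
        A=np.c_[k[:,:2]-c,np.ones(len(k))]; s=np.linalg.lstsq(A,k[:,2],rcond=None)[0]; r=k[:,2]-A@s; k=k[abs(r)<2.5*r.std()+.5]
    print(n,len(k),"slope deg",np.degrees(s[:2]).round(2),"z",s[2].round(2),r.std().round(2))
    k=P[(d<60)&(P[:,2]>150)&(P[:,2]<190)]
    x,y=map(int,w2p(im,[525,110,140])); cc=im["pixels"][y-45:y+45,x-60:x+60]
    import sys; cv2.imwrite(f"pics/{n}{sys.argv[1]}.png",cv2.resize(cc,None,fx=6,fy=6,interpolation=cv2.INTER_CUBIC))
E
python3 fit.py 6
cat > old.py <<'E'
from h import *
c=np.array([525.4,103.2])
for n in ["top","side"]:
    im=dict(np.load(f"{n}0.npz")); P=cloud(im).reshape(-1,3); P=P[~np.isnan(P[:,0])]
    d=np.hypot(*(P[:,:2]-c).T); k=P[(d>24)&(d<56)&(P[:,2]<147)&(P[:,2]>104)&(P[:,1]<120)]
    for _ in range(3):
        A=np.c_[k[:,:2]-c,np.ones(len(k))]; s=np.linalg.lstsq(A,k[:,2],rcond=None)[0]; r=k[:,2]-A@s; k=k[abs(r)<2.5*r.std()+.5]
    print(n,len(k),"slope deg",np.degrees(s[:2]).round(2),"z",s[2].round(2),r.std().round(2))
E
python3 old.py
```

```text
top 627 slope deg [-3.84 -0.25] z 138.56 2.32
side 243 slope deg [-2.71  0.66] z 138.81 2.7
top 647 slope deg [-0.26  0.17] z 139.89 2.32
side 255 slope deg [0.04 1.1 ] z 139.83 3.23
```

View pics/side6.png

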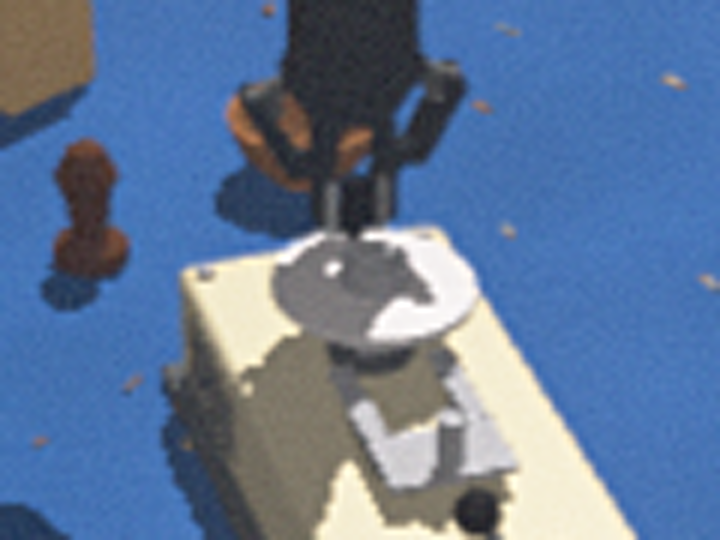

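View pics/top6.png

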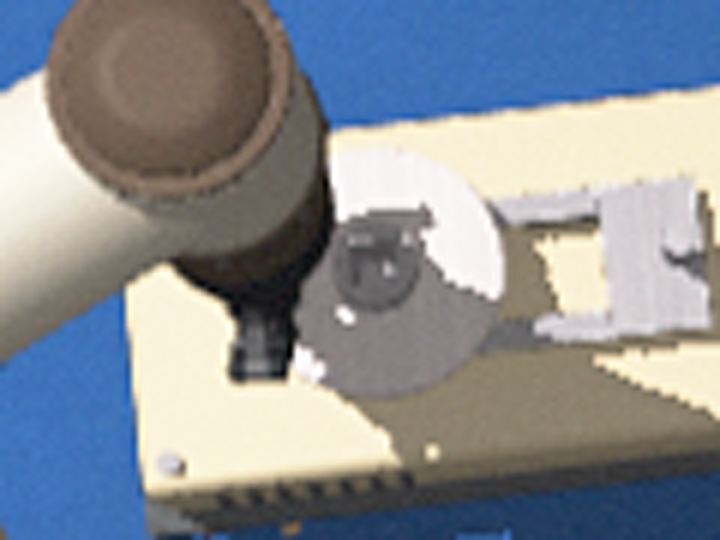

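Emit:
move_arm --deltas "0 0.1 0 0 0 -0.02;0 0.1 0 0 0 -0.02;0 0 0 0 0 0"

```text
clock: 13.2
position: [521.9, 149.6, 147.9]
ee_rot: [0.737, -0.676, 0.0, -0.0]
contact_force: [1.2, -0.1, -0.4]
gripper_width: 22.1
```

```bash
python3 fit.py 7; python3 -c "
from h import *
to([0,0,0])"
```

```text
top 628 slope deg [ 0.26 -0.19] z 122.01 2.4
side 240 slope deg [0.54 1.3 ] z 122.34 2.47
clock 13.3 pos [521.9 149.6 148. ] F [2.8 0.1 0.1] w 21.9 yaw -85.07 tilt [ 0.001  0.    -1.   ]
delta cm [10.42 53.29 14.76] dist 56.27 rz None
```

Emit:
move_arm --deltas "0 0 0 0 0 0;0 0 0 0 0 0;0 0 -3 0 0 0;0 0 -4 0 0 0;0 0 0 0 0 0" --grip 4

```text
clock: 13.92
position: [523.3, 150.4, 221.4]
ee_rot: [0.737, -0.676, 0.001, -0.003]
contact_force: [-0.0, -0.2, 0.3]
gripper_width: 40.3
```

```bash
python3 fit.py 8; python3 -c "
from h import *
to([544.2,-39.5,200],-82.6)"
```

```text
top 617 slope deg [-0.15 -0.26] z 121.82 2.36
side 236 slope deg [0.7  1.29] z 122.37 2.66
clock 14.03 pos [521.3 149.5 217.8] F [-0.2 -0.2 -0.6] w 40.1 yaw -85.09 tilt [-0.     0.001 -1.   ]
delta cm [19.03 -0.67  1.77] dist 19.12 rz -0.043
```

View pics/side8.png

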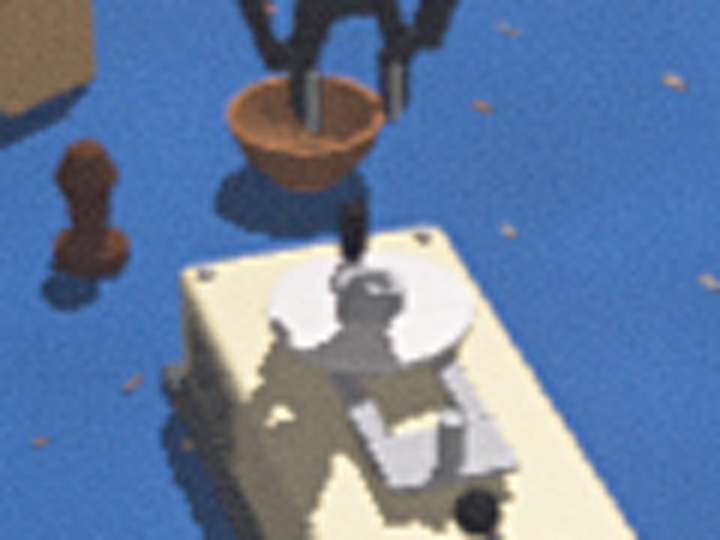

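Emit:
move_arm --deltas "0 0 0 0 0 -0.043;4.8 0 0 0 0 0;4.8 0 0 0 0 0;4.8 0 0 0 0 0;4.6 0 1 0 0 0;0 0 0 0 0 0;0 0 0 0 0 0" --grip 6

```text
clock: 14.9
position: [545.6, -39.0, 206.8]
ee_rot: [0.751, -0.66, -0.001, 0.001]
contact_force: [-0.1, 0.9, 0.3]
gripper_width: 59.9
```

```bash
python3 -c "
from h import *
to([544.2,-39.5,112.5],-82.6)"
```

```text
clock 14.9 pos [545.6 -39.  206.8] F [-0.1  0.9  0.3] w 59.9 yaw -82.64 tilt [-0.002 -0.    -1.   ]
delta cm [0.04 0.12 9.43] dist 9.43 rz -0.001
```

Emit:
move_arm --deltas "0 0.1 4 0 0 0;0 0 3.4 0 0 0;0 0 2 0 0 0;0 0 0 0 0 0;0 0 0 0 0 0"

```text
clock: 15.52
position: [545.8, -38.2, 114.8]
ee_rot: [0.752, -0.659, 0.001, -0.001]
contact_force: [0.5, -0.7, -0.1]
gripper_width: 60.3
```

Emit:
move_arm --deltas "0 0 0 0 0 0;0 0 0 0 0 0;0 0 0 0 0 0;0 0 0 0 0 0;0 0 0 0 0 0" --grip 1

```text
clock: 16.15
position: [544.6, -39.1, 114.7]
ee_rot: [0.751, -0.66, -0.0, 0.0]
contact_force: [-3.5, 1.4, 6.6]
gripper_width: 14.4
```

Gripped. Push in 40 mm, checking force near the end.

Emit:
move_arm --deltas "-0.5 0 0 0 0 0;-0.6 0 0 0 0 0;-0.6 0 0 0 0 0;-0.6 0 0 0 0 0;-0.6 0 0 0 0 0;-0.5 0 0 0 0 0;-0.3 0 0 0 0 0;0 0 0 0 0 0"

```text
clock: 17.15
position: [539.9, -2.7, 114.7]
ee_rot: [0.751, -0.66, 0.0, 0.0]
contact_force: [-3.6, -0.9, 6.0]
gripper_width: 13.9
```

Emit:
move_arm --deltas "-0.2 0 0 0 0 0;-0.2 0 0 0 0 0;-0.1 0 0 0 0 0;0 0 0 0 0 0"

```text
clock: 17.65
position: [539.4, 0.7, 114.7]
ee_rot: [0.751, -0.66, 0.001, 0.001]
contact_force: [-0.6, -8.0, 4.9]
gripper_width: 14.1
```

Emit:
move_arm --deltas "-0.1 0 0 0 0 0;-0.1 0 0 0 0 0;0 0 0 0 0 0"

```text
clock: 18.02
position: [539.4, 0.8, 114.7]
ee_rot: [0.751, -0.66, 0.002, 0.002]
contact_force: [0.8, -15.5, 4.0]
gripper_width: 13.6
```

Emit:
move_arm --deltas "0 0 0 0 0 0;0 0 0 0 0 0;0 0 0 0 0 0;0 0 -3 0 0 0;0 0 -4 0 0 0;0 0 -4 0 0 0;0 0 0 0 0 0" --grip 6

```text
clock: 18.9
position: [541.5, 5.4, 227.6]
ee_rot: [0.752, -0.66, 0.002, -0.003]
contact_force: [0.1, 0.5, 0.8]
gripper_width: 59.7
```

```bash
python3 fit.py 9
python3 - <<'E'
from h import *
a=np.deg2rad(7.4); ex=np.array([np.cos(a),np.sin(a)]); ey=np.array([-ex[1],ex[0]])
o=np.array([525.4,103.2])-50*ey; print(o)
g=o-210*ey-66*ex; print(g, o-210*ey-28.8*ex)
to([*g,225],-82.6)
E
```

```text
top 524 slope deg [-0.01 -0.44] z 121.66 2.41
side 246 slope deg [0.21 1.4 ] z 122.44 2.69
[531.83977983  53.61644188]
[ 493.43655839 -163.13501159] [ 530.32672563 -158.3438154 ]
clock 19.0 pos [539.2   5.1 223.8] F [-0.8 -0.7 -0.7] w 60.2 yaw -82.59 tilt [ 0.     0.001 -1.   ]
delta cm [16.09  6.71 -0.13] dist 17.44 rz 0.0
```

View pics/side9.png

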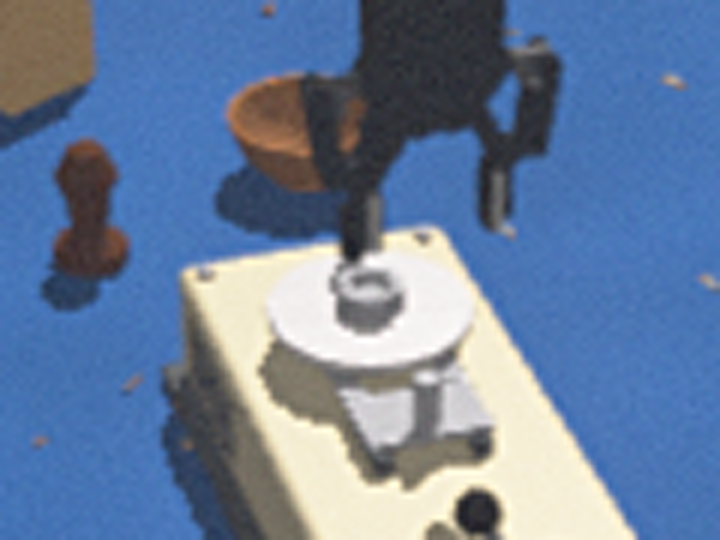

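Emit:
move_arm --deltas "4 1.68 0 0 0 0;4 1.68 0 0 0 0;4 1.68 0 0 0 0;4.09 1.68 0 0 0 0;0 0 2 0 0 0;0 0 0 0 0 0;0 0 0 0 0 0" --grip 0

```text
clock: 19.88
position: [493.6, -163.3, 203.6]
ee_rot: [0.751, -0.66, -0.0, 0.0]
contact_force: [1.1, 0.7, 0.2]
gripper_width: 0.4
```

Emit:
move_arm --deltas "0 0 2 0 0 0;0 0 2 0 0 0;0 0 1.4 0 0 0;0 0 0 0 0 0;0 0 0 0 0 0"

```text
clock: 20.5
position: [494.2, -163.6, 150.6]
ee_rot: [0.751, -0.66, 0.001, -0.0]
contact_force: [0.2, 0.2, 0.3]
gripper_width: 0.0
```

Run:
```python
from h import *
to([493.4,-163,150],-82.6)
im=eyes.get_image("side")
x,y=map(int,w2p(im,[525,-130,140])); cc=im["pixels"][y-45:y+45,x-60:x+60]
cv2.imwrite(f"pics/s10.png",cv2.resize(cc,None,fx=6,fy=6,interpolation=cv2.INTER_CUBIC))
```

```text
clock 20.5 pos [ 494.2 -163.6  150.6] F [0.2 0.2 0.3] w 0.0 yaw -82.57 tilt [ 0.001 -0.    -1.   ]
delta cm [-0.07  0.07  0.06] dist 0.11 rz 0.0
```

View pics/s10.png

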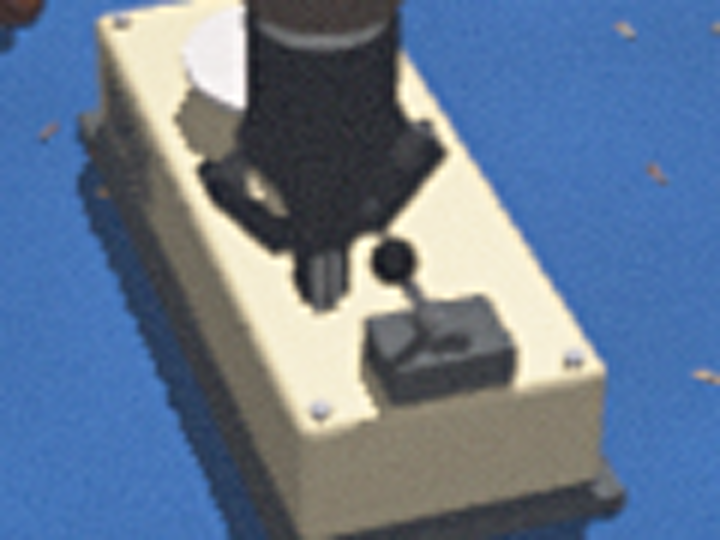

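Emit:
move_arm --deltas "0 -0.4 -0.5 0 0 0;0 -0.5 0 0 0 0;0 -0.5 0 0 0 0;0 -0.5 0 0 0 0;0 -0.5 0 0 0 0;0 -0.5 0 0 0 0;0 -0.5 0 0 0 0;0 -0.5 0 0 0 0;0 -0.5 0 0 0 0;0 -0.5 0 0 0 0;0 -0.5 0 0 0 0;0 0 0 0 0 0"

```text
clock: 22.05
position: [547.7, -156.5, 154.7]
ee_rot: [0.751, -0.66, 0.0, -0.0]
contact_force: [0.2, -0.0, 0.1]
gripper_width: -0.2
```

```bash
cat > lev.py <<'E'
from h import *
import sys
a=np.deg2rad(7.4); ex=np.array([np.cos(a),np.sin(a)]); ey=np.array([-ex[1],ex[0]])
h=np.array([525.4,103.2])-260*ey
s=telemetry.read_state(); to([0,0,0],-82.6,s); p=s["position"][:2]-h; print("tcp rel hinge local",p@ex,p@ey)
for n in ["side","top"]:
    im=eyes.get_image(n); w=cloud(im); b=im["pixels"].astype(int)
    P=w.reshape(-1,3); dk=(b.max(-1)<60).reshape(-1)
    l=np.c_[(P[:,:2]-h)@ex,(P[:,:2]-h)@ey,P[:,2]]
    k=l[(abs(l[:,1])<20)&(abs(l[:,0])<60)&(l[:,2]>145)&(l[:,2]<190)&dk]
    if len(k)>5: print(n,len(k),k.mean(0).round(1),k.min(0).round(1),k.max(0).round(1))
    x,y=map(int,w2p(im,[535,-130,140])); cc=im["pixels"][y-45:y+45,x-60:x+60]
    cv2.imwrite(f"pics/{n}{sys.argv[1]}.png",cv2.resize(cc,None,fx=6,fy=6,interpolation=cv2.INTER_CUBIC))
E
python3 lev.py 11
```

```text
clock 22.05 pos [ 547.7 -156.5  154.7] F [ 0.2 -0.   0.1] w -0.2 yaw -82.6 tilt [ 0.001  0.    -1.   ]
delta cm [-22.58  52.31  15.42] dist 59.03 rz -0.0
tcp rel hinge local -11.315379975156468 -0.4305683191737403
side 48 [  4.5  -6.4 177.6] [-24.2 -15.8 164.3] [ 23.3   3.9 189.5]
```

View pics/side11.png

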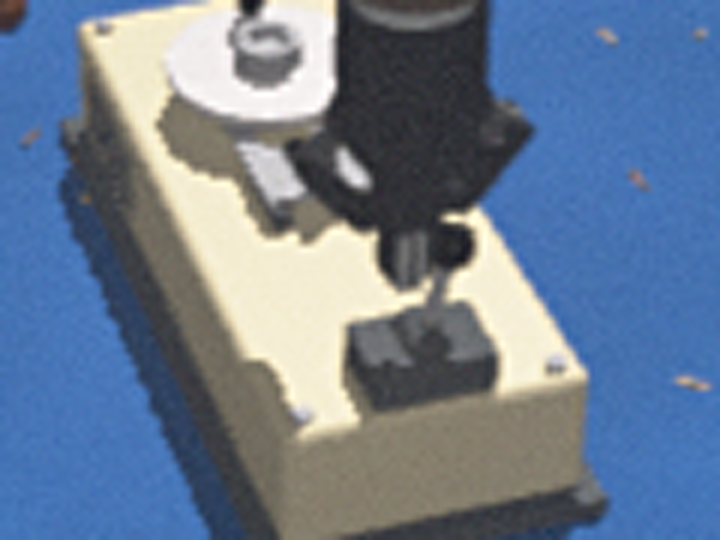

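Ball at (455,243), past upright, in contact with the fingers. I'll keep pushing.

Emit:
move_arm --deltas "0 -0.4 0 0 0 0;0 -0.4 0 0 0 0;0 -0.3 0 0 0 0;0 -0.2 0 0 0 0;0 0 0 0 0 0"

```text
clock: 22.78
position: [560.2, -155.0, 154.8]
ee_rot: [0.751, -0.66, 0.0, -0.0]
contact_force: [-1.3, 0.3, 0.2]
gripper_width: -0.0
```

Emit:
move_arm --deltas "0 -0.2 0 0 0 0;0 -0.1 0 0 0 0;0 0 0 0 0 0"

```text
clock: 23.15
position: [562.2, -154.7, 154.8]
ee_rot: [0.751, -0.66, -0.001, 0.001]
contact_force: [-3.2, -1.2, -0.2]
gripper_width: 0.1
```

```bash
python3 lev.py 12
```

```text
clock 23.15 pos [ 562.2 -154.7  154.8] F [-3.2 -1.2 -0.2] w 0.1 yaw -82.61 tilt [-0.002 -0.    -1.   ]
delta cm [-22.56  53.74  15.56] dist 60.33 rz -0.0
tcp rel hinge local 3.3007445768989245 -0.4727253624391192
side 50 [ 17.1  -6.9 174.3] [ -9.6 -17.3 158.9] [ 35.6   2.3 190. ]
```

View pics/side12.png

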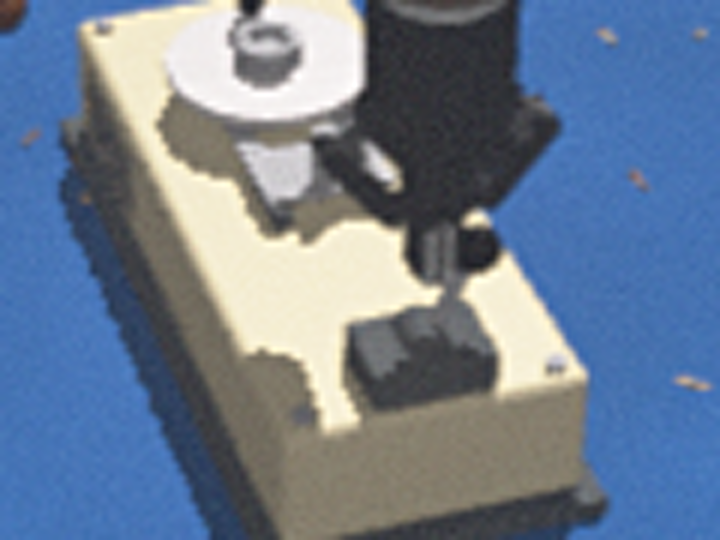

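Emit:
move_arm --deltas "0 -0.15 0 0 0 0;0 -0.15 0 0 0 0;0 0 0 0 0 0"

```text
clock: 23.62
position: [562.6, -154.6, 154.6]
ee_rot: [0.751, -0.66, -0.003, 0.003]
contact_force: [-9.4, -1.4, 4.1]
gripper_width: -0.2
```

Emit:
move_arm --deltas "0 -0.15 0 0 0 0;0 -0.1 0 0 0 0;0 0 0 0 0 0"

```text
clock: 24.0
position: [562.8, -154.6, 154.6]
ee_rot: [0.751, -0.66, -0.005, 0.004]
contact_force: [-14.0, -0.5, 7.2]
gripper_width: 0.1
```

Emit:
move_arm --deltas "0 1 0 0 0 0;0 2 0 0 0 0;0 1 -3 0 0 0;-2 0 -5 0 0 0;-4 4 0 0 0 0;-4 4 0 0 0 0;-4 4 0 0 0 0;-4 4 0 0 0 0;0 0 0 0 0 0"

```text
clock: 25.12
position: [346.0, 1.0, 235.9]
ee_rot: [0.753, -0.658, 0.001, -0.003]
contact_force: [0.1, 0.5, 1.0]
gripper_width: -0.2
```

```bash
python3 lev.py 13; python3 fit.py 13b
python3 - <<'E'
from h import *
im=eyes.get_image("side"); 
x,y=map(int,w2p(im,[530,20,110])); c=im["pixels"][y-65:y+65,x-90:x+90]
cv2.imwrite("pics/s14.png",cv2.resize(c,None,fx=4.4,fy=4.4,interpolation=cv2.INTER_CUBIC))
P=cloud(im).reshape(-1,3); K=np.array([538.5,1.]); k=P[(np.hypot(*(P[:,:2]-K).T)<45)&(P[:,2]>115)&(P[:,1]<25)]
print(len(k),k.mean(0),k[:,1].min(),k[:,1].max())
E
```

```text
clock 25.12 pos [346.    1.  235.9] F [0.1 0.5 1. ] w -0.2 yaw -82.24 tilt [ 0.006  0.003 -1.   ]
delta cm [-4.51 34.44 23.39] dist 41.87 rz 0.006
tcp rel hinge local -191.10268983847922 181.74499887289778
side 30 [ 26.4  -6.1 171.4] [ 18.1 -13.4 161.8] [ 36.2   0.7 179.9]
top 55 [ 25.8   3.2 174.1] [ 15.8  -6.9 166.1] [ 37.5  13.3 181.4]
top 621 slope deg [-0.37  0.08] z 121.92 2.34
side 257 slope deg [0.4  1.29] z 122.18 2.65
39 [540.23404301  -2.57552052 130.97914201] -12.339950255578287 4.948658162940092
```

View pics/s14.png

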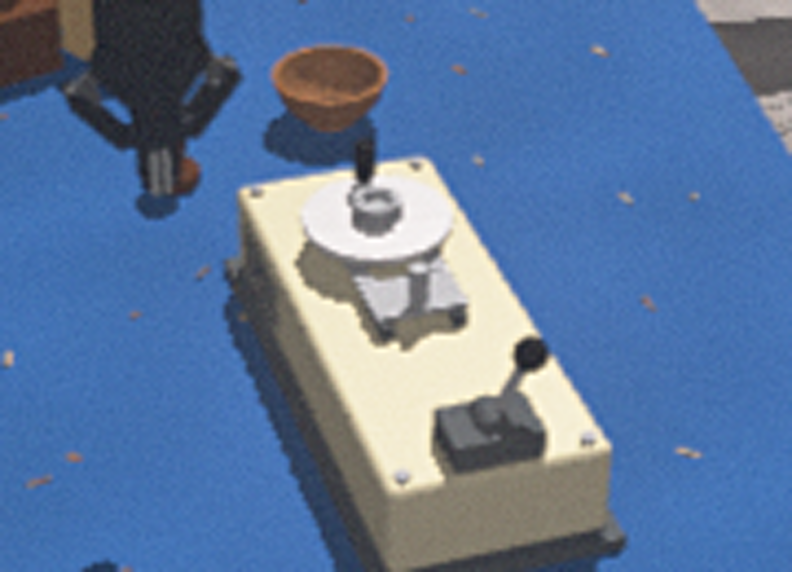

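View pics/top13.png

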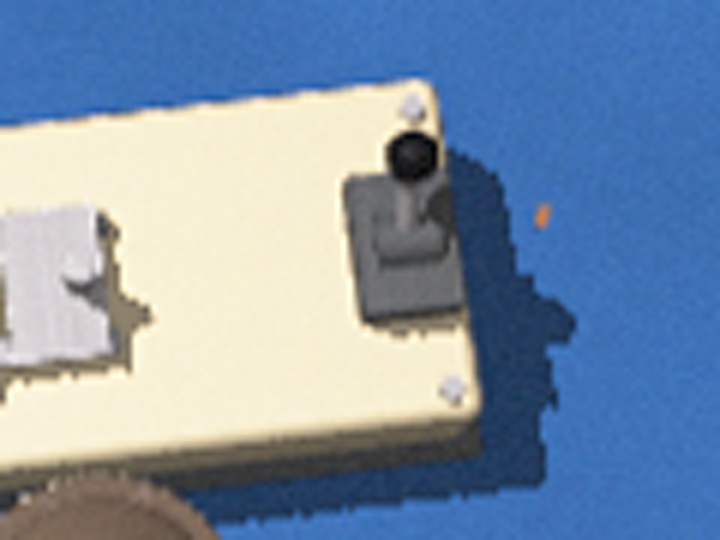

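```bash
python3 -c "
from h import *
print(arm.job_done())"
```

```text
the job is handed in; nothing more can be done
None
```

The job is done in the order asked and handed in at about 25 s, against the 61 s limit; no verdict was reported.

- **Keeper back:** I gripped the knob and slid it about 36 mm to its back stop, which pushed back with about 16 N.
- **Wheel home:** I turned the wheel about 0.4 rad clockwise by its handle. It tilted and hung up by about 3.5° just past alignment. It dropped when I eased the push, without being lifted. The disc top went from 140 to 122 mm, and the disc reads level to within the depth noise.
- **Keeper in:** I pushed the keeper in 40 mm to its stop, which pushed back with about 15 N.
- **Lever over:** I pushed the lever until it stopped moving while the force rose to about 14 N.

**Last checks:** The final pictures show the wheel flat at 122 mm and the keeper in. The lever ball is leaning to +x at a measured 26 mm from the hinge. That is about 3 mm short of the nominal 28.8 mm, within the 4–5 mm by which the two cameras disagree. The arm was clear of everything. No move touched the bowl, finial or spanner, though I did not re-measure them at the end.

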